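# Lift a hot photo tile off the heat press with a spatula

## Robot

A 6-joint arm with a two-finger parallel gripper is mounted at the origin on the work surface. World frame = base frame: x ahead of the robot, y to its left, z up, the work surface at z = 0. Lengths are in m, angles in rad, forces in N, time in s.
With the tool pointing down it reaches from about 0.275 to 0.725 m from the base axis. Payload 15.9 kg.
Tool frame: the origin (TCP) lies at the very end of the fingers, on their centre line; the grasp point (between the pads) lies 19 mm behind it; z points along the fingers, y is the line along which they close (so a half turn about z gives the same grasp; the last joint's range is limited). The gripper opens to 85 mm and grips with 20 to 120 N. Pads are 22 mm wide; open, the fingers measure 114 mm over their backs; the gripper's body (76 mm by 85 mm) begins 54 mm behind the grasp point. The pads swing forward as they close: fully open they stand 13 mm farther back than shut.
Start: joints at [-1.347, 0.213, -0.034, 1.323, 0, 1.571], TCP at [0.111, -0.488, 0.231] pointing down, gripper open.
Joint ranges: [-2.98, 2.98], [-0.74, 1.72], [-1.14, 1.35], [-2.1, 2.04], [-1.57, 1.44], [-3.14, 3.14]. Speed limits (rad/s): [1.89, 1.89, 2.39, 2.57, 3.14, 3.14].

## Interface

Orientations are given as a rotation vector (axis times angle).
In Python, from station import telemetry, viewer, job gives the robot as it stands. The module is installed in compiled form; this text tells all that it offers.
- The arm moves only by the shell command python3 -m creep 'ROWS' [FORCE]. ROWS is JSON, a list of rows, each a list of 7 numbers: the opening, from 0 (shut) to 1 (fully open), then the shift along the tool's x, y, z each as a share of 0.025 m, from -1 to 1, then the turn, a rotation vector about the tool's x, y, z each as a share of 10 degrees, from -1 to 1. In form: [[grip, x, y, z, wx, wy, wz], ...]. A call has 1 to 20 rows; each row shifts and turns the commanded pose from where the row before left it, along the tool's axes as they then stand; what a row does not reach is not made up. A row lasts 1/8 s, in which the tool goes at most 62.5 mm and 10.7 degrees, less where a joint would pass 70% of its speed; a pose out of reach is approached as far as the arm can. A call with a number of a shift or a turn outside -1 to 1 is refused whole. A call with a gripper value outside its range is refused whole. The fingers move at their own pace and stop on an object; FORCE is the grip in N (left out, the last holds). Time passes only in rows, so rows that do not move let the fingers close. It gives the time, the measured TCP pose, the force, the opening and the grip force at its end, in the units of the state.
- telemetry.get_obs(): the state, without advancing time (a new reading comes with each control period).
- viewer.snapshot(name): name is "side" or "top" or "wrist"; returns a dict with "image" (420x560x3 uint8, red, green, blue), "range_z" (420x560 float32, m along the optical axis (not along the pixel's ray), 0 where there is no reading), "K" (3x3 intrinsics, pixels), "extrinsics" (4x4, takes a point from world to camera coordinates). Camera axes: x right, y down, z forward; pixel columns grow to the right and rows downward; lengths in m; the calibration is good to about 2 mm. A picture is of the moment at which its call begins.
- job.sign_off(): hands the job in; it is judged then, once.
The state is a dict: "t": time; "qpos": joint angles; "dq": joint speeds; "tau": joint torques, N m; "tool_pos": TCP position; "orientation": TCP orientation; "ft_force": force on the tool from outside, world axes, zero at the start; "torque": the same for the moment, N m; "grip_width": finger opening in m; "grip_force": force on a finger pad.
Only numpy, scipy, OpenCV 4.12 (cv2) and the standard library are available. Lean on these libraries where they do the work, as an engineer would, in place of code of your own. Each camera call takes 0.05 s, during which the arm holds its last target. There are 200 camera calls.

## Task

The printed photo tile on the open heat press is still hot: take the spatula from its rest, work its blade under the tile, lift the tile out on the blade without anything touching the upper platen or its handle, and set it down gently on the wire cooling rack, lying flat, picture up and wholly on the rack. Do not touch the tile with the gripper or let it fall or tip steeply. Put the spatula back on its rest as it was, and leave the tape, the carton and the bottle where they stand.

Things in the scene. Friction and masses are not known exactly. Their poses are not given: they have to be found in the camera images.
- press: Clamshell heat press standing open, fixed, on screw feet that raise its origin 0 to 8 mm over the bench. Origin under the bed's centre; x points from the open front to the hinge (the way in), z up. Bed 230 x 230 mm under an orange-red silicone pad, pad top 100 mm over the origin, free at the front (x = -115) and sides. Behind x = 135 are hinge cheeks and controller, up to 155 mm high
- bed_center (a point): centre of the top of the silicone pad, 100 mm above the press's origin (100 to 108 mm over the bench; feel for it with the blade); axes as the press
- stop_face (a point): foot of the middle of the front face of the locating stop, an aluminium strip on the pad 85 mm behind the bed's centre, 6 mm high, 140 mm wide (press y), 10 mm deep. Axes as the press
- upper_platen: white-covered upper platen, hot, fixed open at 34 degrees. Origin on the hinge axis, 165 mm behind the bed's centre, 125 mm over the press's origin; its own -x runs along the platen to its raised front. In its frame it spans x -282 to -48, y +-118, z -20 to +22; two handle arms (y = +-85) go on from its front to a black cross bar
- press_handle (a point): middle of the handle's black cross bar, 28 mm thick, 190 mm long along the press's y: in the press's frame x = -167, z = 393 mm. It overhangs the place where the spatula must be held, so an upright gripper or wrist there strikes it; a tool leaned back 25 to 40 degrees, away from the press, stays clear
- tile: ceramic photo tile 108 x 108 x 7 mm, 0.12 to 0.20 kg, on the pad 5 to 30 mm short of the stop, sides within 0.15 rad of the press's axes. Origin centre of underside, z up. Underside bevelled all round, 2.2 mm high, 4 mm in: the tip must run on the pad to get under. Pushed, it slides to the stop, then climbs onto the blade. Friction 0.3 on the blade (slides at 15 to 19 degrees), 0.6 elsewhere
- spatula: steel spatula, black handle, 0.16 kg, balance point at x = -49 mm. Origin under the blade's centre, x to the tip, z up. Blade 120 (x) x 90 x 1.6 mm, flat. A neck 24 mm wide rises from its heel to x = -98, z = 34; the handle goes on to x = -198, z = 53 (axis), rising 10 degrees, 22 mm wide (y), 22 mm high, flat sides
- spatula_grip (a point): grip point on the handle's axis, x = -148, z = 44 mm in the spatula's frame; axes as the spatula. Grip across the 22 mm flat sides, hard (60 N): under load, or with the tip pressed on the pad by more than about 3 N, the spatula twists (pitches) a little in the fingers
- spatula_tip (a point): middle of the blade's front edge, on its underside; axes as the spatula
- rest: blue enamelled spatula rest, fixed. Origin on the bench under the centre of the resting blade, x to the blade's tip. Base plate 235 x 100 x 4 mm (x -152 to +82); the blade lies flat on it, so the spatula's origin belongs at 0, 0, 4 mm in this frame, axes alike
- rest_fork (a point): fork of the rest, x = -107 mm in the rest's frame: a saddle under the front end of the handle, its top 29 mm over the bench, between two cheeks 34 mm apart that rise to 45 mm; 8 mm thick in x
- rack: wire cooling rack, fixed, 220 (x) x 200 (y) mm, top 30 mm above the bench. Origin on the bench under its centre; x points roughly the same way as the press's x (within 0.35 rad). 11 round wires 6 mm thick run along x, 20 mm apart
- rack_top (a point): centre of the rack's top surface, 30 mm above the bench; axes as the rack
- tape: bystander: roll of amber tape lying flat, 93 mm across, 24 mm high
- carton: bystander: brown carton 120 x 120 x 60 mm
- bottle: bystander: white bottle with blue cap, 60 mm across, 150 mm tall, upright
There are look-alikes about, which are no part of the job. Of the things like the tile, leave any that is brown or yellow; of the rest the larger one is meant.

How it is judged:
On the way, in this order (a step that is already met when the one before it is completed fails the run):
1. the spatula is lifted off its rest (z of spatula in the frame of rest above 0.05 m), for 0.1 s.
2. the tile is carried on the spatula's blade, clear of the press, not steeply tipped (contact force between spatula and tile above 0.6 N and contact force between tile and press below 0.05 N and contact force between tile and table below 0.05 N and horizontal distance between tile and bed_center above 0.18 m and height (world z) of tile above 0.06 m and angle between tile's own z axis and vertical below 0.4 rad), for 0.2 s.
3. the tile lies flat on the cooling rack, free of the spatula (x of tile in the frame of rack_top between -0.055 and 0.055 m and y of tile in the frame of rack_top between -0.045 and 0.045 m and angle between tile's own z axis and vertical below 0.05 rad and z of tile in the frame of rack_top below 0.004 m and contact force between spatula and tile below 0.05 N), for 0.2 s.
At the end, for the whole second after the job is handed in: Tile at rest flat (3 degrees), picture up, on the rack's wires, centre within 55 mm (rack x) and 45 mm (rack y) of the rack's centre; spatula at rest on its rest as at the start: blade flat on the plate, within 25 mm along, 20 mm across, 5 degrees of tilt, 11 of turn (x of tile in the frame of rack_top between -0.055 and 0.055 m and y of tile in the frame of rack_top between -0.045 and 0.045 m and angle between tile's own z axis and vertical below 0.05 rad and z of tile in the frame of rack_top below 0.004 m and linear speed of each of tile, spatula below 0.01 m/s and x of spatula in the frame of rest between -0.025 and 0.025 m and y of spatula in the frame of rest between -0.02 and 0.02 m and z of spatula in the frame of rest below 0.01 m and angle between spatula's own z axis and vertical below 0.08 rad and angle between the x axis of spatula and the x axis of rest, either way round below 0.2 rad); the robot touches nothing.
It fails at once if the gripper or arm touches the tile (contact force between any of the fingers, the arm and tile above 0.5 N).
It fails at once if anything touches the upper platen or its handle (contact force between upper_platen and anything else above 1 N).
It fails at once if the tile is tipped by more than 40 degrees or falls onto the bench (angle between tile's own z axis and vertical above 0.7 rad or height (world z) of tile below 0.022 m).
It fails at once if the tile is dropped onto the rack instead of set down (linear speed of tile above 0.55 m/s and contact force between spatula and tile below 0.02 N).
It fails at once if the tape, carton or bottle is moved by more than 20 mm, or the bottle knocked over (distance of any of tape, carton, bottle from where it was at the start of the episode above 0.02 m or angle between bottle's own z axis and vertical above 0.3 rad).
It also fails if it takes over 72 s, if anything falls off the work surface, if the arm or the gripper's body presses on something with over 40 N, if the wrist force passes 120 N, or if a joint passes its speed limit or range.

## Working session

There is one attempt and no reset: what is moved stays moved. The work goes in short steps, Python scripts to look and compute and a shell command to move; the robot and the scene stay as the last step left them, time stands still between calls to the robot, and variables do not carry over. Pictures are saved under pics/ and viewed, at most 10 in all, crops included, and the job is handed in when it is done.

```bash
mkdir -p pics; cat > h.py <<'E'
import numpy as np, cv2, json
from scipy.spatial.transform import Rotation as R
from station import telemetry, viewer, job
def snap(n,save=None):
    s=viewer.snapshot(n)
    if save: cv2.imwrite('pics/'+save,s['image'][:,:,::-1])
    np.savez('last_%s.npz'%n,**s)
    return s
def ray(s,u,v):
    E=np.array(s['extrinsics']);Rm=E[:3,:3];t=E[:3,3]
    d=Rm.T@np.linalg.inv(s['K'])@np.array([u,v,1.]);return -Rm.T@t,d
def plane(s,u,v,z):
    o,d=ray(s,u,v);return o+d*(z-o[2])/d[2]
def cloud(s):
    E=np.array(s['extrinsics']);K=s['K'];z=s['range_z'];v,u=np.mgrid[:z.shape[0],:z.shape[1]]
    p=np.stack([(u-K[0,2])/K[0,0]*z,(v-K[1,2])/K[1,1]*z,z],-1)
    return (p-E[:3,3])@E[:3,:3]
def proj(s,p):
    E=np.array(s['extrinsics']);c=E[:3,:3]@np.array(p)+E[:3,3];q=s['K']@c;return q[:2]/q[2]
E
python3 - <<'E'
from h import *
o=telemetry.get_obs();print({k:np.round(v,3) for k,v in o.items()})
for n in('top','side'):
    s=snap(n,n+'0.png');print(n,np.round(s['K'],1).tolist(),np.round(ray(s,280,210),3).__repr__())
E
```

```text
{'t': np.float64(0.0), 'qpos': array([-1.347,  0.213, -0.035,  1.324, -0.   ,  1.571]), 'dq': array([ 0.001,  0.001, -0.   , -0.001, -0.   , -0.001]), 'tau': array([ 2.0000e-03, -6.8616e+01,  4.8712e+01,  1.8000e-02,  0.0000e+00,
        0.0000e+00]), 'tool_pos': array([ 0.111, -0.487,  0.231]), 'orientation': array([-3.121, -0.351,  0.   ]), 'ft_force': array([ 0.051,  0.295, -0.273]), 'torque': array([ 0.012,  0.044, -0.027]), 'grip_force': np.float64(0.0), 'grip_width': np.float64(0.085)}
top [[476.0, 0.0, 274.0], [0.0, 476.0, 209.6], [0.0, 0.0, 1.0]] array([[ 0.411, -0.006,  1.629],
       [ 0.1  , -0.032, -0.995]])
side [[495.8, 0.0, 271.2], [0.0, 495.8, 211.4], [0.0, 0.0, 1.0]] array([[ 1.52 ,  0.208,  1.592],
       [-0.583, -0.118, -0.804]])
```

View pics/top0.png

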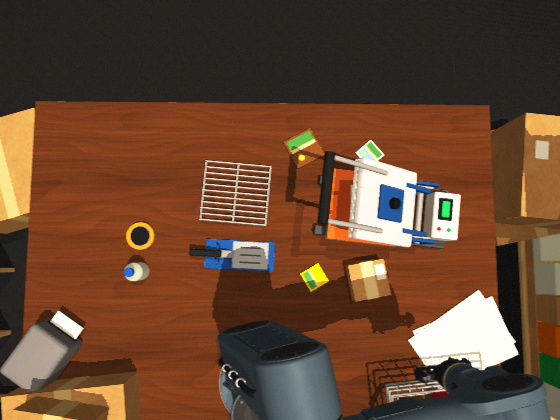

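View pics/side0.png

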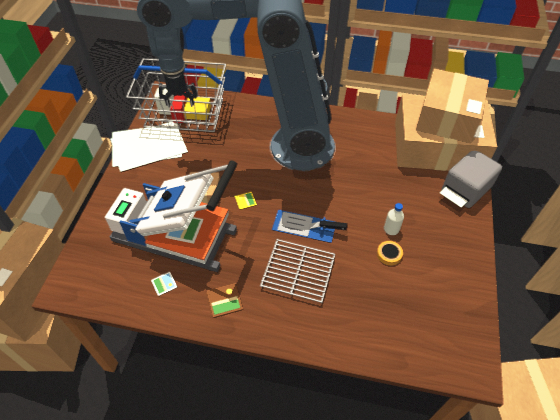

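The top view has world +x up and +y left. The press is at about (380,205), with its open front facing left (+y). The rack is at (237,193). The spatula is on its blue rest at (240,255), with the handle to the left. The tape is at (140,236), the bottle at (135,271) and the carton at (368,278). In the side view the tile shows on the pad at about (185,230).

```bash
python3 - <<'E'
from h import *
def show(n,p,w):
    q=p[w]; print(n,w.sum(),'med',np.round(np.median(q,0),3),'min',np.round(np.percentile(q,2,axis=0),3),'max',np.round(np.percentile(q,98,axis=0),3))
    (c,sz,a)=cv2.minAreaRect((q[:,:2]*1000).astype(np.float32)); print('   rect',np.round(c),np.round(sz),round(a,1))
for n in('top','side'):
    s=np.load('last_%s.npz'%n); p=cloud(s);im=s['image'];hsv=cv2.cvtColor(im,cv2.COLOR_RGB2HSV)
    H,S,V=[hsv[...,i].astype(int) for i in range(3)]
    v,u=np.mgrid[:420,:560]
    ws=(p[...,0]>.15)&(p[...,0]<.75)&(abs(p[...,1])<.7)
    low=(p[...,2]<.09)
    print(n)
    show('blue rest',p,ws&(H>100)&(H<125)&(S>150)&low&(p[...,1]>-.05)&(p[...,1]<.3))
    show('handle black',p,ws&(V<50)&low&(p[...,1]>.1)&(p[...,1]<.3)&(p[...,2]>.03))
    show('rack',p,ws&(S<70)&(V>120)&(p[...,2]>.02)&low&(p[...,0]>.42)&(p[...,1]>-.02)&(p[...,1]<.3))
    show('pad',p,ws&(H<9)&(S>190)&(V>150)&(p[...,2]>.08)&(p[...,2]<.13))
    b=ws&(p[...,2]>.095)&(p[...,2]<.125)&(p[...,1]<-.1)&(p[...,1]>-.36)&~((H<12)&(S>150))
    show('onpad nonorange',p,b)
s=snap('wrist'); E=s['extrinsics'];T=np.eye(4);o=telemetry.get_obs();T[:3,:3]=R.from_rotvec(o['orientation']).as_matrix();T[:3,3]=o['tool_pos']
print(np.round(E@T,3).tolist(),s['K'].tolist())
top=cv2.imread('pics/top0.png');side=cv2.imread('pics/side0.png')
a=cv2.resize(top[140:280,180:440],(800,431),interpolation=2)
b=cv2.resize(side[150:310,90:350],(800,492),interpolation=2)
cv2.imwrite('pics/c_side.png',b)
E
```

```text
top
blue rest 792 med [0.41  0.136 0.005] min [ 0.37  -0.034 -0.003] max [0.471 0.194 0.044]
   rect [422.  81.] [231.  99.] 87.1
handle black 172 med [0.43  0.188 0.058] min [0.417 0.142 0.047] max [0.439 0.237 0.069]
   rect [428. 190.] [97. 21.] 87.3
rack 1235 med [0.629 0.1   0.03 ] min [ 0.429 -0.016  0.022] max [0.736 0.209 0.038]
   rect [576. 101.] [224. 318.] 85.2
pad 192 med [ 0.643 -0.239  0.105] min [ 0.517 -0.292  0.097] max [ 0.697 -0.216  0.112]
   rect [ 538. -352.] [379. 187.] 55.5
onpad nonorange 143 med [ 0.508 -0.221  0.106] min [ 0.475 -0.284  0.097] max [ 0.68  -0.206  0.117]
   rect [ 586. -247.] [ 66. 229.] 83.2
side
blue rest 387 med [0.444 0.139 0.004] min [ 0.376 -0.032 -0.003] max [0.474 0.192 0.042]
   rect [422.  81.] [230. 103.] 87.2
handle black 153 med [0.435 0.191 0.057] min [0.418 0.143 0.041] max [0.444 0.238 0.068]
   rect [432. 191.] [100.  29.] 87.9
rack 1175 med [0.635 0.099 0.029] min [ 0.519 -0.015  0.022] max [0.738 0.208 0.038]
   rect [579. 101.] [226. 320.] 85.1
pad 509 med [ 0.673 -0.268  0.105] min [ 0.505 -0.441  0.098] max [ 0.698 -0.219  0.113]
   rect [ 601. -378.] [231. 339.] 5.7
onpad nonorange 469 med [ 0.612 -0.305  0.111] min [ 0.515 -0.357  0.097] max [ 0.696 -0.21   0.12 ]
   rect [ 587. -284.] [143. 228.] 83.0
[[0.0, 1.0, -0.0, -0.0], [-0.955, -0.0, -0.295, 0.03], [-0.295, 0.0, 0.955, 0.158], [0.0, 0.0, 0.0, 1.0]] [[295.04385811613304, 0.0, 283.27033951957196], [0.0, 295.04385811613304, 213.07493756774852], [0.0, 0.0, 1.0]]
```

View pics/c_side.png

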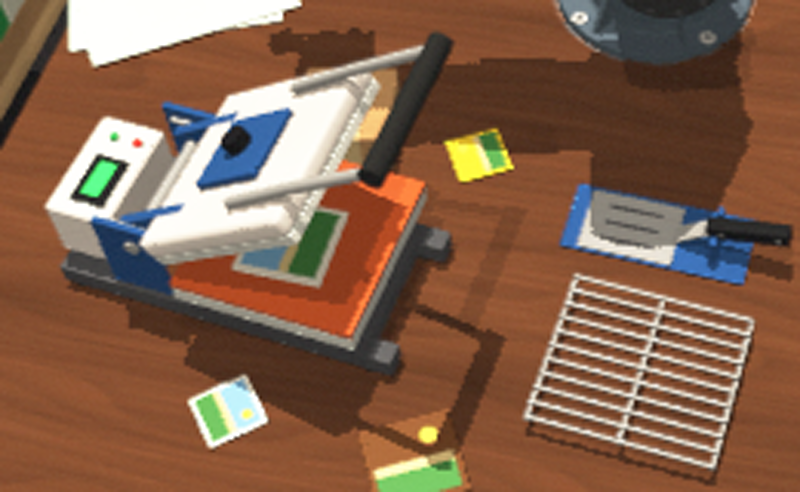

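The rest and spatula come out consistent in both views: rest centre line at about x=0.42, handle top at z=0.058. In the crop, the tile on the orange pad has corners at (322,287), (348,210) and (235,268). I'll go there and look with the wrist camera.

```bash
cat >> h.py <<'E'
def tool_R(yaw,lean,roll=0):
    """tool for a spatula whose x has heading yaw (deg); lean back in deg; camera behind"""
    c,s_=np.cos(np.radians(yaw)),np.sin(np.radians(yaw));xs=np.array([c,s_,0]);L=np.radians(lean);Z=np.array([0,0,1.])
    z=xs*np.sin(L)-Z*np.cos(L);x=-xs*np.cos(L)-Z*np.sin(L);return np.stack([x,np.cross(z,x),z],1)
def delta(pos,Rt,fromR=None,frompos=None):
    o=telemetry.get_obs();R0=R.from_rotvec(o['orientation']).as_matrix() if fromR is None else fromR
    p0=o['tool_pos'] if frompos is None else frompos
    rv=R.from_matrix(R0.T@Rt).as_rotvec(degrees=True)/10;d=np.array(pos)-p0
    print('turn(10deg)',np.round(rv,3),'shift after turn(25mm)',np.round(Rt.T@d/.025,3),'shift before turn',np.round(R0.T@d/.025,3))
def state():
    o=telemetry.get_obs();Rm=R.from_rotvec(o['orientation']).as_matrix()
    print('t%.2f'%o['t'],'tcp',np.round(o['tool_pos'],4),'q',np.round(o['qpos'],2),'F',np.round(o['ft_force'],2),'lean',round(np.degrees(np.arcsin(np.hypot(*Rm[:2,2]))),2),'headY',round(np.degrees(np.arctan2(-Rm[1,0],-Rm[0,0])),2),'w',round(float(o['grip_width']),4),round(float(o['grip_force']),1))
E
python3 - <<'E'
from h import *
R1=tool_R(-92.9,0);delta([.43,.24,.23],R1)
R2=tool_R(-92.9,33);delta([.43,.24,.15],R2,R1,[.43,.24,.23])
E
```

```text
turn(10deg) [-4.000e-03 -3.000e-03 -7.428e+00] shift after turn(25mm) [29.7   11.275  0.038] shift before turn [ 18.902 -25.533   0.059]
turn(10deg) [-0.  -3.3 -0. ] shift after turn(25mm) [ 1.743 -0.     2.684] shift before turn [0.  0.  3.2]
```

```bash
python3 -m creep '[[1,0,0,0,0,0,-0.93],[1,0,0,0,0,0,-0.93],[1,0,0,0,0,0,-0.93],[1,0,0,0,0,0,-0.93],[1,0,0,0,0,0,-0.93],[1,0,0,0,0,0,-0.93],[1,0,0,0,0,0,-0.93],[1,0,0,0,0,0,-0.93],[1,1,0.38,0,0,0,0],[1,1,0.38,0,0,0,0],[1,1,0.38,0,0,0,0],[1,1,0.38,0,0,0,0],[1,1,0.38,0,0,0,0],[1,1,0.38,0,0,0,0],[1,1,0.38,0,0,0,0],[1,1,0.38,0,0,0,0],[1,1,0.38,0,0,0,0],[1,1,0.38,0,0,0,0],[1,1,0.38,0,0,0,0],[1,1,0.38,0,0,0,0]]'; python3 -m creep '[[1,1,0.38,0,0,0,0],[1,1,0.38,0,0,0,0],[1,1,0.38,0,0,0,0],[1,1,0.38,0,0,0,0],[1,1,0.38,0,0,0,0],[1,1,0.38,0,0,0,0],[1,1,0.38,0,0,0,0],[1,1,0.38,0,0,0,0],[1,1,0.38,0,0,0,0],[1,1,0.38,0,0,0,0],[1,1,0.38,0,0,0,0],[1,1,0.38,0,0,0,0],[1,1,0.38,0,0,0,0],[1,1,0.38,0,0,0,0],[1,1,0.38,0,0,0,0],[1,1,0.38,0,0,0,0],[1,1,0.38,0,0,0,0],[1,0,0,0,0,0,0],[1,0,0,0,0,0,0]]'
python3 - <<'E'
from h import *
state();s=snap('wrist','w1.png')
E
```

```text
t: 2.65
tool_pos: [0.2395, -0.1925, 0.2312]
orientation: [-2.275, -2.167, -0.0]
ft_force: [0.1, 0.0, 0.2]
grip_width: 0.0854
grip_force: 0.0
t: 5.03
tool_pos: [0.4209, 0.2229, 0.2311]
orientation: [-2.274, -2.167, 0.001]
ft_force: [0.4, -1.1, 0.2]
grip_width: 0.0855
grip_force: 0.0
t5.03 tcp [0.4209 0.2229 0.2311] q [ 0.49  0.16 -0.09  1.31 -0.    2.11] F [ 0.37 -1.13  0.23] lean 0.04 headY -92.77 w 0.0855 0.0
```

View pics/w1.png

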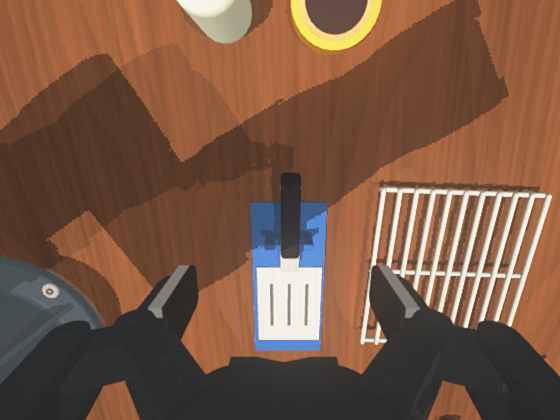

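The wrist view shows the rest at (250–327, 203–350), the handle running from (290,175) to (290,258), and the rack's left side from (381,187) to (362,344), with its right top corner at (549,195).

```bash
python3 - <<'E'
from h import *
s=np.load('last_wrist.npz');im=s['image'];hsv=cv2.cvtColor(im,cv2.COLOR_RGB2HSV).astype(int);p=cloud(s)
H,S,V=hsv[...,0],hsv[...,1],hsv[...,2];v,u=np.mgrid[:420,:560]
box=(u>235)&(u<345)&(v>160)&(v<356)
# handle: by height
m=box&(V<70)&(p[...,2]>.03)&(v<262); q=p[m];print('handle z',np.round(np.percentile(q[:,2],[5,50,95]),3))
for y in(.16,.18,.194,.21,.225):
    w=m&(abs(p[...,1]-y)<.003);print(y,'x mid',round((p[w][:,0].min()+p[w][:,0].max())/2,4),'width',round(np.ptp(p[w][:,0]),4),'ztop',round(np.median(p[w][:,2]),4))
print('handle y',np.round(np.percentile(q[:,1],[.5,99.5]),4))
b=box&(((H>100)&(H<125)&(S>150))|((S<60)&(V>120)&(v>262)&(u>250)&(u<330)))&(p[...,2]<.012)
pts=np.array([plane(s,a,c,.004)[:2] for a,c in zip(u[b],v[b])])*1000
r=cv2.minAreaRect(pts.astype(np.float32));print('rest',r,cv2.boxPoints(r).round(0).tolist())
w=box&(S<60)&(V>120)&(p[...,2]<.012)&(v>264)
pts=np.array([plane(s,a,c,.0056)[:2] for a,c in zip(u[w],v[w])])*1000
print('blade',cv2.minAreaRect(pts.astype(np.float32)))
rk=(S<80)&(V>130)&(u>355)&(v>180)&(v<350)&(p[...,2]>.02)&(p[...,2]<.036)
print('rack z',np.percentile(p[rk][:,2],[5,50,90]).round(4))
for n in ('wrist','top','side'):
    s2=s if n=='wrist' else np.load('last_%s.npz'%n)
    if n=='wrist': k=rk
    else:
        P=cloud(s2);h=cv2.cvtColor(s2['image'],cv2.COLOR_RGB2HSV).astype(int);k=(h[...,1]<90)&(h[...,2]>120)&(P[...,0]>.5)&(P[...,0]<.76)&(P[...,1]>-.04)&(P[...,1]<.24)&(P[...,2]>.015)&(P[...,2]<.04)
    k=cv2.morphologyEx(k.astype(np.uint8),cv2.MORPH_CLOSE,np.ones((3,3)));nl,lab,st,_=cv2.connectedComponentsWithStats(k);k=lab==1+st[1:,4].argmax()
    V_,U_=np.nonzero(k);pts=np.array([plane(s2,a,c,.030)[:2] for a,c in zip(U_,V_)])*1000
    r=cv2.minAreaRect(pts.astype(np.float32));print(n,'rack',r,cv2.boxPoints(r).round(0).tolist())
E
```

```text
handle z [0.053 0.06  0.066]
0.16 x mid 0.4259 width 0.019 ztop 0.0531
0.18 x mid 0.4261 width 0.0196 ztop 0.0565
0.194 x mid 0.4271 width 0.0204 ztop 0.0588
0.21 x mid 0.4277 width 0.02 ztop 0.0619
0.225 x mid 0.4289 width 0.0207 ztop 0.0646
handle y [0.1553 0.2441]
rest ((420.34967041015625, 80.32737731933594), (233.2057342529297, 100.65034484863281), 87.11933898925781) [[364.0, -34.0], [465.0, -39.0], [476.0, 194.0], [376.0, 199.0]]
blade ((418.2245788574219, 37.09083557128906), (143.50802612304688, 100.36656951904297), 87.25090789794922)
rack z [0.0239 0.0289 0.0303]
wrist rack ((629.0282592773438, 97.37315368652344), (225.6835479736328, 206.97378540039062), 84.97869873046875) [[516.0, -6.0], [722.0, -24.0], [742.0, 201.0], [536.0, 219.0]]
top rack ((631.7930908203125, 96.2669677734375), (224.09835815429688, 205.31024169921875), 85.07913208007812) [[520.0, -7.0], [724.0, -24.0], [744.0, 199.0], [539.0, 217.0]]
side rack ((633.662841796875, 96.3523941040039), (224.90957641601562, 207.3225860595703), 85.16531372070312) [[521.0, -7.0], [727.0, -24.0], [746.0, 200.0], [540.0, 217.0]]
```

```bash
python3 - <<'E'
from h import *
R2=tool_R(-92.9,33);z=R2[:,2]
delta(np.array([.4263,.1827,.0321])-.08*z,R2)
E
```

```text
turn(10deg) [ 2.000e-03 -3.298e+00  1.100e-02] shift after turn(25mm) [3.007 0.294 4.346] shift before turn [0.156 0.296 5.282]
```

```bash
python3 -m creep '[[1,0,0,0,0,-0.825,0],[1,0,0,0,0,-0.825,0],[1,0,0,0,0,-0.825,0],[1,0,0,0,0,-0.825,0],[1,0.6,0.06,0.87,0,0,0],[1,0.6,0.06,0.87,0,0,0],[1,0.6,0.06,0.87,0,0,0],[1,0.6,0.06,0.87,0,0,0],[1,0.6,0.06,0.87,0,0,0],[1,0,0,0,0,0,0],[1,0,0,0,0,0,0]]'
python3 - <<'E'
from h import *
state();R2=tool_R(-92.9,33)
delta(np.array([.4263,.1827,.0321]),R2)
E
```

```text
t: 6.45
tool_pos: [0.4292, 0.2264, 0.1003]
orientation: [1.946, 1.852, -0.575]
ft_force: [-0.0, 0.1, 0.8]
grip_width: 0.0857
grip_force: 0.0
t6.45 tcp [0.4292 0.2264 0.1003] q [ 0.74  0.61  0.06  1.45 -0.39  2.45] F [-0.03  0.1   0.83] lean 32.97 headY -92.82 w 0.0857 0.0
turn(10deg) [ 0.008 -0.003  0.007] shift after turn(25mm) [ 0.017 -0.026  3.244] shift before turn [ 0.016 -0.03   3.244]
```

```bash
python3 -m creep '[[1,0,0,0.8,0,0,0],[1,0,0,0.8,0,0,0],[1,0,0,0.8,0,0,0],[1,0,0,0.6,0,0,0],[1,0,0,0.24,0,0,0],[1,0,0,0,0,0,0],[0,0,0,0,0,0,0],[0,0,0,0,0,0,0],[0,0,0,0,0,0,0],[0,0,0,0,0,0,0],[0,0,0,0,0,0,0],[0,0,0,0,0,0,0],[0,0,0,0,0,0,0],[0,0,0,0,0,0,0]]' 60
python3 - <<'E'
from h import *
state();s=snap('wrist','w2.png')
E
```

```text
t: 8.2
tool_pos: [0.4269, 0.1826, 0.0314]
orientation: [1.945, 1.853, -0.576]
ft_force: [-0.2, 2.4, 3.5]
grip_width: 0.0217
grip_force: 62.1
t8.20 tcp [0.4269 0.1826 0.0314] q [ 0.68  0.62 -0.12  1.24 -0.42  2.39] F [-0.16  2.4   3.49] lean 32.99 headY -92.78 w 0.0217 62.1
```

View pics/w2.png

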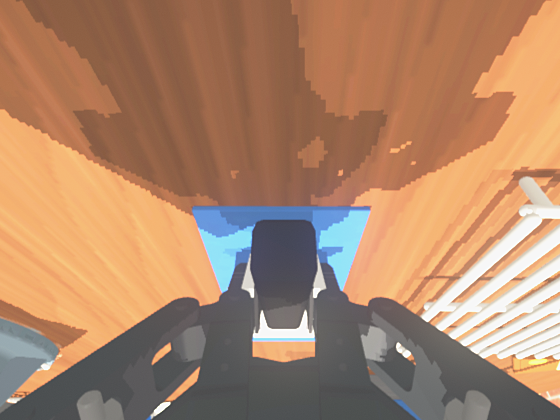

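The spatula is gripped at 21.7 mm width and 62 N. I'll lift it, then measure the press and tile from the stored side and top images.

```bash
python3 -m creep '[[0,-0.2,0,-0.31,0,0,0],[0,-0.52,0,-0.81,0,0,0],[0,-0.52,0,-0.81,0,0,0],[0,-0.52,0,-0.81,0,0,0],[0,-0.52,0,-0.81,0,0,0],[0,-0.52,0,-0.81,0,0,0],[0,-0.52,0,-0.81,0,0,0],[0,-0.52,0,-0.81,0,0,0],[0,0,0,0,0,0,0]]'
python3 - <<'E'
from h import *
state()
s=np.load('last_side.npz');p=cloud(s);h=cv2.cvtColor(s['image'],cv2.COLOR_RGB2HSV).astype(int);H,S,V=h[...,0],h[...,1],h[...,2]
v,u=np.mgrid[:420,:560]
org=((H<12)|(H>175))&(S>170)&(V>110)&(p[...,2]>.09)&(p[...,2]<.12)&(p[...,1]<-.15)&(p[...,0]>.45)
q=p[org];print('pad z',np.percentile(q[:,2],[5,50,95]).round(4),org.sum())
# plane fit near front region
w=org&(V>180);A=np.c_[p[w][:,:2],np.ones(w.sum())];print('fit',np.linalg.lstsq(A,p[w][:,2],rcond=None)[0].round(4))
for (a,b) in [(322,287),(348,210),(235,268),(428,185),(355,338),(440,45),(372,172)]:
    U,W=90+a/3.077,150+b/3.077;print((a,b),plane(s,U,W,.111)[:2].round(4),'pad',plane(s,U,W,.104)[:2].round(4),'cloud',p[int(W),int(U)].round(3))
big=cv2.resize(s['image'][185:290,130:250],(800,700),interpolation=cv2.INTER_CUBIC)[:600]
cv2.imwrite('pics/tile.png',big[:,:,::-1])
E
```

```text
t: 9.38
tool_pos: [0.4273, 0.1838, 0.2103]
orientation: [1.946, 1.853, -0.573]
ft_force: [0.4, -0.8, -2.5]
grip_width: 0.0217
grip_force: 61.7
t9.38 tcp [0.4273 0.1838 0.2103] q [ 0.68  0.48  0.13  1.63 -0.42  2.39] F [ 0.43 -0.75 -2.47] lean 32.9 headY -92.85 w 0.0217 61.7
pad z [0.0988 0.1049 0.1112] 1495
fit [0.0035 0.0005 0.103 ]
(322, 287) [ 0.6511 -0.2764] pad [ 0.647  -0.2787] cloud [ 0.647 -0.281  0.106]
(348, 210) [ 0.5401 -0.2787] pad [ 0.5355 -0.281 ] cloud [ 0.538 -0.28   0.109]
(235, 268) [ 0.6466 -0.3837] pad [ 0.6425 -0.3865] cloud [ 0.645 -0.386  0.108]
(428, 185) [ 0.4848 -0.1946] pad [ 0.4799 -0.1965] cloud [ 0.41  -0.224  0.005]
(355, 338) [ 0.7088 -0.2194] pad [ 0.7049 -0.2214] cloud [ 0.697 -0.226  0.095]
(440, 45) [ 0.2633 -0.2382] pad [ 0.2573 -0.2403] cloud [ 0.516 -0.152  0.411]
(372, 172) [ 0.4796 -0.2666] pad [ 0.4747 -0.2689] cloud [ 0.688 -0.174  0.412]
```

View pics/tile.png

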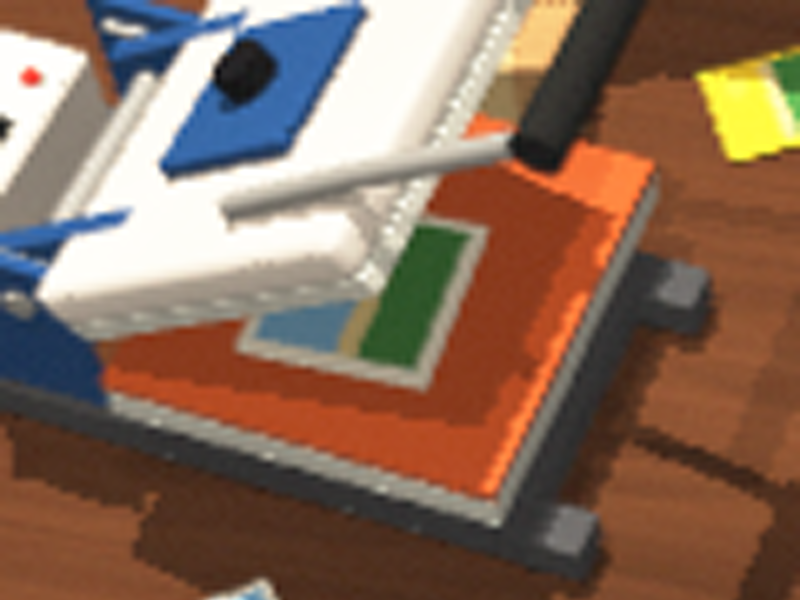

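In this crop the tile's corners are (490,228), (430,390) and (238,350). The pad's front corners are (658,165) and (488,497), and its side edge runs back to (105,388).

```bash
python3 - <<'E'
from h import *
s=np.load('last_side.npz')
def P(a,b,z): return plane(s,130+(a-3)/6.667,185+(b-3)/6.667,z)[:2]
t=[P(490,228,.111),P(430,390,.111),P(238,350,.111)];d=[P(658,165,.104),P(488,497,.104),P(105,388,.104)]
for n,c in(('tile',t),('pad',d)):
    f=c[0]-c[1];l=c[2]-c[1]
    print(n,np.round(c,4).tolist(),'front len',np.linalg.norm(f),'heading via front',np.degrees(np.arctan2(f[1],f[0]))+ -90+360 if 0 else np.degrees(np.arctan2(f[0],-f[1]))%360-360, 'side len',np.linalg.norm(l),'heading',np.degrees(np.arctan2(l[1],l[0])))
hd=-97.;xs=np.array([np.cos(np.radians(hd)),np.sin(np.radians(hd))])
bc=(d[0]+d[1])/2+.115*xs;print('bed centre',bc,'from bar',np.array([.605,-.163])+.167*xs)
tc=(t[0]+t[2])/2;print('tile centre',tc,'in press',(tc-bc)@xs,(tc-bc)@np.array([-xs[1],xs[0]]))
# top view: pad front edge and bar
s=np.load('last_top.npz');p=cloud(s);h=cv2.cvtColor(s['image'],cv2.COLOR_RGB2HSV).astype(int)
b=(h[...,2]<70)&(p[...,2]>.36)&(p[...,2]<.44)&(p[...,1]>-.25)&(p[...,0]>.45)&(p[...,0]<.75);q=p[b]
print('bar',b.sum(),q.mean(0),q[:,2].max(),cv2.minAreaRect((q[:,:2]*1000).astype(np.float32)))
E
```

```text
tile [[0.5423, -0.2783], [0.6506, -0.2787], [0.6473, -0.3877]] front len 0.10827159942043464 heading via front -90.26220769679765 side len 0.10900589707757746 heading -91.76193011451187
pad [[0.4768, -0.2007], [0.7039, -0.2313], [0.6809, -0.4523]] front len 0.2291379764602136 heading via front -97.6737356881826 side len 0.2222813126930045 heading -95.94662188203432
bed centre [ 0.5763477  -0.33010793] from bar [ 0.58464782 -0.32875521]
tile centre [ 0.5948062  -0.33297943] in press 0.0006005756540760619 0.018670861611331076
bar 739 [ 0.59359217 -0.16285661  0.40946168] 0.4181653520676955 ((595.1168212890625, -163.27407836914062), (29.490625381469727, 189.78375244140625), 84.6817398071289)
```

```bash
cat >> h.py <<'E'
H=-96.2;XS=np.array([np.cos(np.radians(H)),np.sin(np.radians(H)),0]);YL=np.array([-XS[1],XS[0],0])
BED=np.array([.578,-.330,.104]);TILE=np.array([.595,-.333,.104])
lat=(TILE-BED)@YL
def tcp_for_tip(px,z,pitch=0,lean0=33.):
    """tip at press x=px (m), world z; pitch deg tip-down positive; returns pos,R"""
    tip=BED+px*XS+lat*YL;tip[2]=z;a=np.radians(pitch)
    f=XS*np.cos(a)-np.array([0,0,1])*np.sin(a);up=XS*np.sin(a)+np.array([0,0,1])*np.cos(a)
    return tip-.1974*f+.0274*up+.0014*YL,tool_R(H,lean0-pitch)
E
python3 - <<'E'
from h import *
print('lat',lat)
p,Rt=tcp_for_tip(-.085,.165);delta(p,Rt);print(p)
# blade pitch check via depth
s=snap('top');P=cloud(s);h=cv2.cvtColor(s['image'],cv2.COLOR_RGB2HSV).astype(int)
m=(P[...,2]>.15)&(P[...,2]<.26)&(P[...,1]<.115)&(P[...,1]>-.04)&(P[...,0]>.36)&(P[...,0]<.48)&(h[...,1]<60)
q=P[m];print(m.sum(),q.min(0),q.max(0))
c=np.linalg.lstsq(np.c_[q[:,:2]-[.42,.045],np.ones(len(q))],q[:,2],rcond=None)[0];print('fit',c,'resid',np.std(q[:,2]-np.c_[q[:,:2]-[.42,.045],np.ones(len(q))]@c),'expected z top',.2103-.0274+.0016)
E
```

```text
lat 0.017224564454647446
turn(10deg) [ 0.195 -0.011  0.281] shift after turn(25mm) [-6.725  8.957  5.22 ] shift before turn [-7.161  8.435  5.503]
[ 0.62701465 -0.05126321  0.1924    ]
1204 [ 0.37467554 -0.01257389  0.17449701] [0.46769755 0.11365165 0.2016902 ]
fit [0.00376413 0.00955573 0.18478254] resid 0.0033173052823472276 expected z top 0.18449999999999997
```

```bash
python3 -m creep '[[0,-0.3,0.4,0.24,0.02,0,0.028],[0,-0.6,0.8,0.47,0.02,0,0.028],[0,-0.6,0.8,0.47,0.02,0,0.028],[0,-0.6,0.8,0.47,0.02,0,0.028],[0,-0.6,0.8,0.47,0.02,0,0.028],[0,-0.6,0.8,0.47,0.02,0,0.028],[0,-0.6,0.8,0.47,0.02,0,0.028],[0,-0.6,0.8,0.47,0.02,0,0.028],[0,-0.6,0.8,0.47,0.02,0,0.028],[0,-0.6,0.8,0.47,0.02,0,0.028],[0,-0.6,0.8,0.47,0,0,0],[0,-0.3,0.4,0.24,0,0,0],[0,0,0,0,0,0,0]]'
python3 - <<'E'
from h import *
state();p,Rt=tcp_for_tip(-.085,.125,2);delta(p,Rt);print(p)
s=snap('side','s2.png');snap('top');cv2.imwrite('pics/s2c.png',cv2.resize(s['image'][140:310,80:330,::-1],(800,544),interpolation=2))
E
```

```text
t: 11.05
tool_pos: [0.6289, -0.0435, 0.1892]
orientation: [2.008, 1.801, -0.599]
ft_force: [0.2, 1.3, -1.2]
grip_width: 0.0214
grip_force: 61.7
t11.05 tcp [ 0.6289 -0.0435  0.1892] q [ 0.19  0.64  0.37  1.5  -0.55  1.93] F [ 0.17  1.32 -1.24] lean 33.02 headY -96.15 w 0.0214 61.7
turn(10deg) [-0.024  0.202  0.003] shift after turn(25mm) [ 0.307 -0.041  1.21 ] shift before turn [ 0.349 -0.035  1.199]
[ 0.62689839 -0.05233341  0.15927247]
```

View pics/s2c.png

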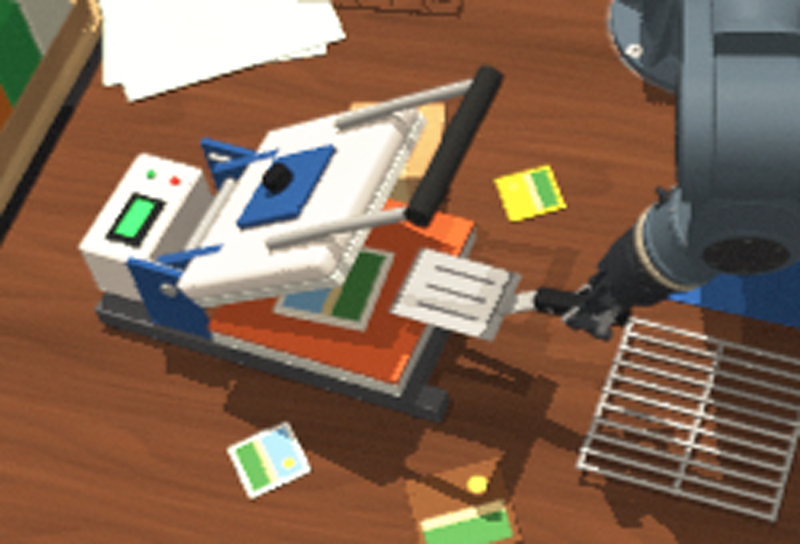

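The blade, at (455,290) in the crop, is lined up with the tile at (335,290), and the arm is well clear of the bar. I'll lower it and feel for the pad.

```bash
python3 -m creep '[[0,0.19,-0.01,0.55,0,0.1,0],[0,0.19,-0.01,0.55,0,0.1,0],[0,0.19,-0.01,0.55,0,0,0],[0,0,0,0,0,0,0],[0,0,0,0,0,0,0]]'
python3 - <<'E'
from h import *
state();p,Rt=tcp_for_tip(-.085,.112,2);delta(p,Rt);print(p)
E
```

```text
t: 11.78
tool_pos: [0.6273, -0.0518, 0.1478]
orientation: [2.028, 1.822, -0.565]
ft_force: [-0.2, -0.0, -0.4]
grip_width: 0.0216
grip_force: 61.6
t11.78 tcp [ 0.6273 -0.0518  0.1478] q [ 0.17  0.63  0.26  1.37 -0.52  1.89] F [-0.25 -0.01 -0.41] lean 31.02 headY -96.1 w 0.0216 61.6
turn(10deg) [-0.012  0.002  0.008] shift after turn(25mm) [ 0.013 -0.012  0.062] shift before turn [ 0.013 -0.012  0.062]
[ 0.62689839 -0.05233341  0.14627247]
```

```bash
python3 -m creep '[[0,0.04,0,0.07,0,0,0],[0,0.04,0,0.07,0,0,0],[0,0,0,0,0,0,0],[0,0,0,0,0,0,0]]'|sed -n '2p;4p'; for i in 1; do python3 -m creep '[[0,0.02,0,0.035,0,0,0],[0,0,0,0,0,0,0],[0,0,0,0,0,0,0]]'|sed -n '2p;4p'; done;  python3 -m creep '[[0,0.02,0,0.035,0,0,0],[0,0,0,0,0,0,0],[0,0,0,0,0,0,0]]'|sed -n '2p;4p';  python3 -m creep '[[0,0.02,0,0.035,0,0,0],[0,0,0,0,0,0,0],[0,0,0,0,0,0,0]]'|sed -n '2p;4p'
```

```text
tool_pos: [0.6272, -0.0523, 0.1434]
ft_force: [-1.3, 0.3, -0.9]
tool_pos: [0.6272, -0.0524, 0.1424]
ft_force: [-0.2, 1.0, -0.7]
tool_pos: [0.6272, -0.0524, 0.1414]
ft_force: [-1.0, 0.7, -1.9]
tool_pos: [0.6271, -0.0524, 0.1403]
ft_force: [0.1, 0.6, -2.7]
```

```bash
for k in 1; do python3 -m creep '[[0,0.02,0,0.035,0,0,0],[0,0,0,0,0,0,0],[0,0,0,0,0,0,0]]'|sed -n '2p;4p'; done;  python3 -m creep '[[0,0.02,0,0.035,0,0,0],[0,0,0,0,0,0,0],[0,0,0,0,0,0,0]]'|sed -n '2p;4p';python3 -c "
from h import *
state();print(telemetry.get_obs()['torque'])"
```

```text
tool_pos: [0.6272, -0.0524, 0.1394]
ft_force: [-0.9, 0.0, -0.9]
tool_pos: [0.6272, -0.0525, 0.1384]
ft_force: [-0.2, 1.3, 0.6]
t14.15 tcp [ 0.6272 -0.0525  0.1384] q [ 0.17  0.64  0.25  1.35 -0.52  1.89] F [-0.21  1.28  0.62] lean 31.01 headY -96.13 w 0.0215 62.0
[ 0.15981548 -0.12428196  0.06888595]
```

```bash
python3 -m creep '[[0,0.01,0,0.017,0,0,0],[0,0,0,0,0,0,0],[0,0,0,0,0,0,0]]'|sed -n '2p;4p';python3 -c "
from h import *
print(telemetry.get_obs()['torque'])"; python3 -m creep '[[0,0.01,0,0.017,0,0,0],[0,0,0,0,0,0,0],[0,0,0,0,0,0,0]]'|sed -n '2p;4p';python3 -c "
from h import *
print(telemetry.get_obs()['torque'])"
```

```text
tool_pos: [0.6272, -0.0524, 0.1379]
ft_force: [-0.1, 0.9, 0.7]
[ 0.09860814 -0.12542653  0.11002122]
tool_pos: [0.6272, -0.0524, 0.1374]
ft_force: [0.3, 0.7, 2.0]
[-0.13610027 -0.0971068   0.0350375 ]
```

```bash
python3 -m creep '[[0,-0.008,0,-0.014,0,0,0],[0,-0.283,0,0.17,0,0,0],[0,-0.283,0,0.17,0,0,0],[0,-0.283,0,0.17,0,0,0],[0,0,0,0,0,0,0]]'|sed -n '2p;4p'; python3 -m creep '[[0,-0.283,0,0.17,0,0,0],[0,-0.283,0,0.17,0,0,0],[0,-0.283,0,0.17,0,0,0],[0,0,0,0,0,0,0]]'|sed -n '2p;4p';python3 -c "
from h import *
state();print(telemetry.get_obs()['torque'])
s=snap('side');cv2.imwrite('pics/s3c.png',cv2.resize(s['image'][185:275,130:250,::-1],(800,600),interpolation=2))"
```

```text
tool_pos: [0.6242, -0.078, 0.1379]
ft_force: [0.2, -0.0, 1.4]
tool_pos: [0.6216, -0.1025, 0.1379]
ft_force: [0.4, -1.6, 1.6]
t16.02 tcp [ 0.6216 -0.1025  0.1379] q [ 0.09  0.6   0.18  1.28 -0.53  1.8 ] F [ 0.4  -1.64  1.58] lean 31.02 headY -96.17 w 0.0213 61.9
[-0.21837856 -0.14059728  0.03175198]
```

View pics/s3c.png

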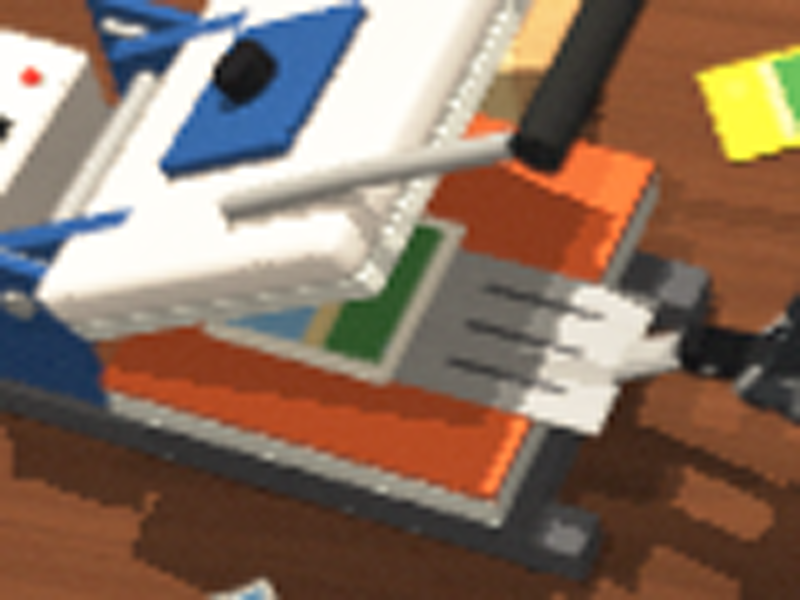

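The tile's front edge, from (462,225) to (383,380), has squared up against the blade tip and slid back with it. I'll keep going towards the stop.

```bash
python3 -m creep '[[0,-0.283,0,0.17,0,0,0],[0,-0.283,0,0.17,0,0,0],[0,0,0,0,0,0,0]]'|sed -n '2p;4p'; python3 -m creep '[[0,-0.283,0,0.17,0,0,0],[0,0,0,0,0,0,0]]'|sed -n '2p;4p';python3 -m creep '[[0,-0.283,0,0.17,0,0,0],[0,0,0,0,0,0,0]]'|sed -n '2p;4p';python3 -m creep '[[0,-0.283,0,0.17,0,0,0],[0,-0.283,0,0.17,0,0,0],[0,0,0,0,0,0,0]]'|sed -n '2p;4p';python3 -c "
from h import *
state();print(telemetry.get_obs()['torque'])"
```

```text
tool_pos: [0.6198, -0.1189, 0.1379]
ft_force: [-0.5, -0.8, 0.7]
tool_pos: [0.619, -0.127, 0.1378]
ft_force: [0.5, -1.2, 1.6]
tool_pos: [0.6181, -0.1351, 0.1379]
ft_force: [0.9, -2.3, 0.3]
tool_pos: [0.6162, -0.1518, 0.1379]
ft_force: [0.6, -2.1, 0.6]
t17.32 tcp [ 0.6162 -0.1518  0.1379] q [ 0.02  0.57  0.13  1.21 -0.54  1.72] F [ 0.55 -2.07  0.65] lean 31.03 headY -96.18 w 0.0211 61.9
[-0.27327566 -0.18838325  0.09936544]
```

```bash
cat >> h.py <<'E'
def prof(s,latoff,zs=.106,a=-.10,b=.05,n=31):
    for px in np.linspace(a,b,n):
        w=BED+px*XS+(lat+latoff)*YL;w[2]=zs;u=proj(s,w);c=cv2.getRectSubPix(s['image'],(1,1),tuple(map(float,u)))[0,0]
        print(int(round(px*1000)),c.tolist(),end=' ')
    print()
E
python3 - <<'E'
from h import *
s=snap('side')
prof(s,.02); prof(s,.052,zs=.111)
E
```

```text
-100 [122, 105, 95] -95 [112, 107, 99] -90 [111, 107, 100] -85 [110, 106, 99] -80 [110, 106, 100] -75 [102, 99, 92] -70 [106, 102, 95] -65 [103, 100, 94] -60 [103, 100, 92] -55 [108, 103, 96] -50 [104, 101, 94] -45 [99, 96, 91] -40 [109, 104, 98] -35 [106, 102, 96] -30 [103, 101, 92] -25 [108, 103, 96] -20 [132, 126, 113] -15 [165, 156, 136] -10 [116, 124, 96] -5 [53, 88, 45] 0 [49, 85, 42] 5 [47, 84, 41] 10 [48, 84, 41] 15 [46, 85, 42] 20 [59, 89, 46] 25 [127, 119, 75] 30 [145, 129, 92] 35 [143, 135, 115] 40 [142, 141, 130] 45 [147, 143, 130] 50 [156, 152, 138] 
-100 [180, 80, 43] -95 [163, 71, 38] -90 [141, 62, 33] -85 [138, 64, 37] -80 [139, 59, 29] -75 [136, 65, 36] -70 [136, 66, 41] -65 [141, 62, 31] -60 [137, 63, 36] -55 [137, 66, 38] -50 [140, 61, 33] -45 [135, 66, 39] -40 [135, 67, 39] -35 [137, 64, 38] -30 [133, 69, 45] -25 [138, 71, 42] -20 [153, 123, 102] -15 [160, 135, 113] -10 [166, 149, 128] -5 [160, 138, 117] 0 [161, 133, 111] 5 [164, 142, 122] 10 [161, 136, 116] 15 [164, 139, 117] 20 [166, 147, 127] 25 [160, 135, 114] 30 [165, 144, 123] 35 [175, 159, 138] 40 [164, 139, 118] 45 [166, 149, 128] 50 [162, 139, 119]
```

The tile's front edge now sits at press x ≈ -22, so it is against the stop with the blade 37 mm under it. I'll continue.

```bash
python3 -m creep '[[0,-0.283,0,0.17,0,0,0],[0,-0.283,0,0.17,0,0,0],[0,-0.283,0,0.17,0,0,0],[0,-0.283,0,0.17,0,0,0],[0,0,0,0,0,0,0]]'|sed -n '2p;4p'; python3 -m creep '[[0,-0.283,0,0.17,0,0,0],[0,-0.283,0,0.17,0,0,0],[0,0,0,0,0,0,0]]'|sed -n '2p;4p';python3 -c "
from h import *
state();print(telemetry.get_obs()['torque']);s=snap('side');prof(s,.02,n=16)"
```

```text
tool_pos: [0.6126, -0.1846, 0.1378]
ft_force: [0.6, -1.4, 0.2]
tool_pos: [0.6109, -0.2009, 0.1378]
ft_force: [0.5, -0.9, -0.1]
t18.38 tcp [ 0.6109 -0.2009  0.1378] q [-0.06  0.55  0.1   1.15 -0.54  1.63] F [ 0.48 -0.9  -0.11] lean 31.03 headY -96.17 w 0.0214 61.9
[-0.28329613 -0.22346802  0.05342785]
-100 [142, 60, 28] -90 [142, 59, 28] -80 [143, 61, 32] -70 [142, 60, 29] -60 [142, 60, 30] -50 [114, 99, 90] -40 [111, 106, 98] -30 [108, 105, 98] -20 [132, 126, 113] -10 [117, 125, 97] 0 [48, 86, 42] 10 [48, 86, 42] 20 [54, 88, 45] 30 [147, 129, 92] 40 [142, 140, 130] 50 [156, 153, 138]
```

```bash
python3 -m creep '[[0,-0.206,0,0.124,0,0,0],[0,-0.206,0,0.124,0,0,0],[0,0,0,0,0,0,0],[0,0,0,0,0,-0.1,0],[0,0,0,0,0,-0.1,0],[0,0,0,0,0,-0.1,0],[0,0,0,0,0,-0.1,0],[0,0,0,0,0,-0.1,0],[0,0,0,0,0,-0.1,0],[0,0,0,0,0,0,0]]'|sed -n '2p;4p';python3 -c "
from h import *
state();print(telemetry.get_obs()['torque']);s=snap('side');prof(s,.02,n=16)"
```

```text
tool_pos: [0.6098, -0.2118, 0.1376]
ft_force: [0.1, 0.5, -3.4]
t19.68 tcp [ 0.6098 -0.2118  0.1376] q [-0.04  0.57  0.08  1.14 -0.64  1.66] F [ 0.14  0.52 -3.37] lean 37.02 headY -96.06 w 0.0211 61.5
[ 1.33338438 -0.13598508 -0.04428158]
-100 [143, 59, 28] -90 [142, 60, 31] -80 [143, 60, 32] -70 [141, 59, 30] -60 [142, 59, 28] -50 [141, 60, 31] -40 [135, 66, 41] -30 [109, 105, 97] -20 [110, 105, 100] -10 [169, 159, 140] 0 [56, 91, 48] 10 [47, 86, 41] 20 [50, 89, 43] 30 [104, 111, 75] 40 [149, 143, 126] 50 [157, 153, 138]
```

```bash
python3 -m creep '[[0,-0.15,0,-0.19,0,0,0],[0,-0.15,0,-0.19,0,0,0],[0,0,0,0,0,0,0],[0,0.1,0,-0.08,0,0,0],[0,0.2,0,-0.15,0,0,0],[0,0.32,0,-0.24,0,0,0],[0,0.32,0,-0.24,0,0,0],[0,0.32,0,-0.24,0,0,0],[0,0.2,0,-0.15,0,0,0],[0,0,0,0,0,0,0]]'|sed -n '2p;4p';cat >> h.py <<'E'
def tilt(s,px0,px1,z0,z1,half=.04):
    P=cloud(s);d=P-BED;a=d@XS;b=d@YL-lat;m=(a>px0)&(a<px1)&(abs(b)<half)&(P[...,2]>z0)&(P[...,2]<z1);q=np.c_[a[m],b[m],np.ones(m.sum())]
    z=P[...,2][m];c=np.linalg.lstsq(q,z,rcond=None)[0];k=abs(z-q@c)<.006;c=np.linalg.lstsq(q[k],z[k],rcond=None)[0]
    print('n',k.sum(),'pitch up deg',np.degrees(np.arctan(c[0])).round(2),'roll',np.degrees(np.arctan(c[1])).round(2),'z at mid',(c@[(px0+px1)/2,0,1]).round(4))
E
python3 -c "
from h import *
state();s=snap('side');prof(s,.02,zs=.13,n=16);tilt(s,-.06,0,.105,.17)"
```

```text
tool_pos: [0.6149, -0.1664, 0.1498]
ft_force: [0.1, 0.4, -3.6]
t20.98 tcp [ 0.6149 -0.1664  0.1498] q [ 0.04  0.58  0.14  1.24 -0.64  1.75] F [ 0.06  0.39 -3.61] lean 37.01 headY -96.06 w 0.0216 61.6
-100 [141, 60, 29] -90 [137, 69, 45] -80 [110, 106, 99] -70 [111, 107, 100] -60 [168, 159, 139] -50 [48, 86, 41] -40 [47, 86, 43] -30 [48, 86, 42] -20 [125, 118, 74] -10 [132, 126, 101] 0 [132, 136, 131] 10 [149, 146, 133] 20 [161, 155, 140] 30 [157, 146, 133] 40 [162, 151, 136] 50 [169, 157, 141] 
n 210 pitch up deg 2.7 roll -0.81 z at mid 0.1404
```

The tile is riding on the blade, tipped up about 3°. Next I'll withdraw it and carry it to the rack.

```bash
python3 - <<'E'
from h import *
R0=tool_R(-96.06,37);R1=tool_R(-82,37)
o=telemetry.get_obs()['tool_pos'];pA=o+.25*(-XS)+[0,0,.015];delta(pA,R0);
delta([.606,.249,.165],R1,R0,pA);print(pA)
E
```

```text
turn(10deg) [-0.02   0.001 -0.002] shift after turn(25mm) [ 7.625  0.024 -6.497] shift before turn [ 7.624e+00 -1.000e-03 -6.498e+00]
turn(10deg) [-0.846  0.    -1.123] shift after turn(25mm) [ 5.445 -0.488 -4.111] shift before turn [ 5.187 -2.131 -3.916]
[0.64182675 0.08179037 0.16484912]
```

```bash
python3 -m creep '[[0,0.2,0,-0.17,0,0,0],[0,0.4,0,-0.342,0,0,0],[0,0.4,0,-0.342,0,0,0],[0,0.4,0,-0.342,0,0,0],[0,0.4,0,-0.342,0,0,0],[0,0.4,0,-0.342,0,0,0],[0,0.4,0,-0.342,0,0,0],[0,0.4,0,-0.342,0,0,0],[0,0.4,0,-0.342,0,0,0],[0,0.4,0,-0.342,0,0,0],[0,0.4,0,-0.342,0,0,0],[0,0.4,0,-0.342,0,0,0],[0,0.4,0,-0.342,0,0,0],[0,0.4,0,-0.342,0,0,0],[0,0.4,0,-0.342,0,0,0],[0,0.4,0,-0.342,0,0,0],[0,0.4,0,-0.342,0,0,0],[0,0.4,0,-0.342,0,0,0],[0,0.4,0,-0.342,0,0,0],[0,0.2,0,-0.17,0,0,0]]'|sed -n '2p;4p'
python3 -m creep '[[0,0.2,-0.04,-0.15,-0.03,0,-0.04],[0,0.37,-0.15,-0.28,-0.058,0,-0.078],[0,0.37,-0.13,-0.28,-0.058,0,-0.078],[0,0.37,-0.12,-0.28,-0.058,0,-0.078],[0,0.37,-0.11,-0.28,-0.058,0,-0.078],[0,0.37,-0.1,-0.28,-0.058,0,-0.078],[0,0.37,-0.09,-0.28,-0.058,0,-0.078],[0,0.37,-0.09,-0.28,-0.058,0,-0.078],[0,0.37,-0.08,-0.28,-0.058,0,-0.078],[0,0.37,-0.07,-0.28,-0.058,0,-0.078],[0,0.37,-0.06,-0.28,-0.058,0,-0.078],[0,0.37,-0.05,-0.28,-0.058,0,-0.078],[0,0.37,-0.04,-0.28,-0.058,0,-0.078],[0,0.37,-0.03,-0.28,-0.058,0,-0.078],[0,0.3,-0.03,-0.22,-0.058,0,-0.078],[0,0,0,0,0,0,0],[0,0,0,0,0,0,0]]'|sed -n '2p;4p'
python3 - <<'E'
from h import *
state();snap('side');s=snap('top');P=cloud(s);h=cv2.cvtColor(s['image'],cv2.COLOR_RGB2HSV).astype(int)
cv2.imwrite('pics/t5c.png',cv2.resize(s['image'][130:290,150:350,::-1],(750,600),interpolation=2))
for n in('top','side'):
    s=np.load('last_%s.npz'%n);P=cloud(s)
    m=(P[...,2]>.12)&(P[...,2]<.19)&(abs(P[...,0]-.625)<.05)&(abs(P[...,1]-.085)<.04);q=P[m]
    A=np.c_[q[:,:2]-[.625,.085],np.ones(len(q))];c=np.linalg.lstsq(A,q[:,2],rcond=None)[0];print(n,m.sum(),c.round(4))
E
```

```text
tool_pos: [0.6419, 0.0821, 0.1651]
ft_force: [-0.3, -0.7, -3.7]
tool_pos: [0.6114, 0.2475, 0.1656]
ft_force: [-0.3, 0.7, -4.1]
t25.65 tcp [0.6114 0.2475 0.1656] q [ 0.64  0.9   0.74  1.76 -0.55  2.17] F [-0.28  0.68 -4.09] lean 36.96 headY -81.95 w 0.0211 61.6
top 779 [ 0.0041 -0.0505  0.1583]
side 569 [ 0.007  -0.0563  0.1574]
```

View pics/t5c.png

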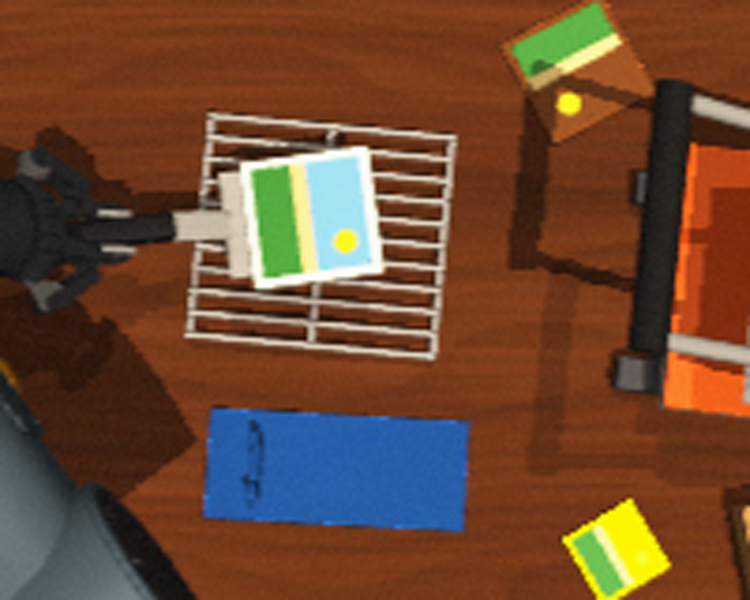

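The tile sits squarely on the blade over the rack, at crop (312,217), tipped up about 3°. Next I'll tip the blade slowly to about 12° down and lower it close to the wires.

```bash
python3 - <<'E'
from h import *
s=np.load('last_top.npz');print('tile c',plane(s,150+312/3.75,130+217/3.75,.158))
R1=tool_R(-81.95,22);delta([.6114,.230,.106],R1)
R3=tool_R(-81.95,14)
print(R1.T@[0,0,1],R3.T@[0,0,1],'back',R3.T@[-.139,.99,0])
E
```

```text
tile c [0.62774124 0.0936378  0.158     ]
turn(10deg) [-0.03   1.496 -0.005] shift after turn(25mm) [ 0.258 -0.099  2.466] shift before turn [ 0.886 -0.088  2.316]
[-0.37460659  0.         -0.92718385] [-2.41921896e-01  6.93889390e-18 -9.70295726e-01] back [ 0.97001429  0.00100652 -0.24185173]
```

```bash
python3 -m creep '[[0,0,0,0,0,0.1,0],[0,0,0,0,0,0.15,0],[0,0,0,0,0,0.15,0],[0,0,0,0,0,0.15,0],[0,0,0,0,0,0.15,0],[0,0,0,0,0,0.15,0],[0,0,0,0,0,0.15,0],[0,0,0,0,0,0.15,0],[0,0,0,0,0,0.15,0],[0,0,0,0,0,0.15,0],[0,0,0,0,0,0.05,0],[0,0.04,-0.01,0.2,0,0,0],[0,0.04,-0.01,0.38,0,0,0],[0,0.04,-0.01,0.38,0,0,0],[0,0.04,-0.01,0.38,0,0,0],[0,0.04,-0.01,0.38,0,0,0],[0,0.04,-0.01,0.38,0,0,0],[0,0.02,-0.01,0.25,0,0,0],[0,0,0,0.11,0,0,0],[0,0,0,0,0,0,0]]'|sed -n '2p;4p'
cat >> h.py <<'E'
def tileat(c,zlo,zhi,half=.035):
    for n in('top','side'):
        s=snap(n);P=cloud(s)
        m=(P[...,2]>zlo)&(P[...,2]<zhi)&(abs(P[...,0]-c[0])<half)&(abs(P[...,1]-c[1])<half);q=P[m];A=np.c_[q[:,:2]-c,np.ones(len(q))]
        k=np.linalg.lstsq(A,q[:,2],rcond=None)[0];print(n,m.sum(),'slopes',k.round(4))
        im=cv2.cvtColor(s['image'],cv2.COLOR_RGB2HSV).astype(int)
        g=(P[...,2]>zlo)&(P[...,2]<zhi)&(abs(P[...,0]-c[0])<.12)&(abs(P[...,1]-c[1])<.12)&(im[...,1]>70)&(im[...,0]>15)&(im[...,0]<110)
        print('  picture centre',cv2.minAreaRect((P[g][:,:2]*1000).astype(np.float32)),np.median(P[g],0).round(3))
E
python3 -c "
from h import *
state();tileat([.625,.09],.03,.13)"
```

```text
tool_pos: [0.6117, 0.2306, 0.1061]
ft_force: [0.7, 0.5, -3.9]
t28.25 tcp [0.6117 0.2306 0.1061] q [ 0.53  0.72  0.37  1.38 -0.35  1.99] F [ 0.73  0.46 -3.92] lean 21.96 headY -82.02 w 0.0212 61.5
top 437 slopes [-0.0119  0.1993  0.0595]
  picture centre ((646.754638671875, 71.25635528564453), (153.54396057128906, 212.77134704589844), 53.21028137207031) [0.629 0.091 0.059]
side 329 slopes [-0.0157  0.2136  0.0589]
  picture centre ((630.2866821289062, 97.61198425292969), (91.27435302734375, 75.71190643310547), 19.43528938293457) [0.623 0.111 0.064]
```

```bash
python3 -m creep '[[0,0.04,0,0.09,0,0,0],[0,0.04,0,0.09,0,0,0],[0,0,0,0,0,0,0],[0,0,0,0,0,0,0]]'|sed -n '2p;4p'
python3 -m creep '[[0,0.015,0,0.037,0,0,0],[0,0,0,0,0,0,0],[0,0,0,0,0,0,0]]'|sed -n '2p;4p'
python3 -m creep '[[0,0.015,0,0.037,0,0,0],[0,0,0,0,0,0,0],[0,0,0,0,0,0,0]]'|sed -n '2p;4p'
python3 -c "
from h import *
print(telemetry.get_obs()['torque'])"
python3 -m creep '[[0,0.015,0,0.037,0,0,0],[0,0,0,0,0,0,0],[0,0,0,0,0,0,0]]'|sed -n '2p;4p'
python3 -c "
from h import *
print(telemetry.get_obs()['torque'])"
```

```text
tool_pos: [0.6116, 0.2308, 0.1011]
ft_force: [-0.0, 0.6, -2.7]
tool_pos: [0.6116, 0.2308, 0.1002]
ft_force: [0.3, 0.9, -2.5]
tool_pos: [0.6116, 0.2308, 0.0992]
ft_force: [1.1, -1.4, -3.3]
[ 0.93665936  0.13052707 -0.00528426]
tool_pos: [0.6116, 0.2308, 0.0981]
ft_force: [1.2, -0.6, -3.1]
[ 0.99469941  0.10314851 -0.00558549]
```

```bash
python3 -m creep '[[0,0.015,0,0.037,0,0,0],[0,0,0,0,0,0,0],[0,0,0,0,0,0,0]]'|sed -n '2p;4p'
python3 -c "
from h import *
print(telemetry.get_obs()['torque'])"
python3 -m creep '[[0,0.015,0,0.037,0,0,0],[0,0,0,0,0,0,0],[0,0,0,0,0,0,0]]'|sed -n '2p;4p'
python3 -c "
from h import *
print(telemetry.get_obs()['torque'])"
```

```text
tool_pos: [0.6116, 0.2308, 0.0971]
ft_force: [0.2, -0.1, -2.5]
[ 0.94375779  0.09737919 -0.0130722 ]
tool_pos: [0.6116, 0.2308, 0.0962]
ft_force: [-0.1, 0.9, -2.9]
[0.97883265 0.16340955 0.01732648]
```

```bash
python3 -m creep '[[0,0.015,0,0.037,0,0,0],[0,0,0,0,0,0,0],[0,0,0,0,0,0,0]]'|sed -n '2p;4p'
python3 -c "
from h import *
print(telemetry.get_obs()['torque'])"
python3 -m creep '[[0,0.015,0,0.037,0,0,0],[0,0,0,0,0,0,0],[0,0,0,0,0,0,0]]'|sed -n '2p;4p'
python3 -c "
from h import *
print(telemetry.get_obs()['torque']);tileat([.625,.09],.03,.13)"
```

```text
tool_pos: [0.6117, 0.2308, 0.0952]
ft_force: [-0.0, 0.1, -2.5]
[0.78413569 0.04392656 0.03030887]
tool_pos: [0.6117, 0.2308, 0.0943]
ft_force: [0.1, 0.7, -0.4]
[ 0.46144983 -0.03522178  0.05439762]
top 439 slopes [-0.0452  0.193   0.0489]
  picture centre ((640.5164794921875, 91.8743667602539), (181.4342803955078, 132.32533264160156), 24.27411651611328) [0.629 0.091 0.048]
side 330 slopes [-0.0147  0.1992  0.0482]
  picture centre ((630.8097534179688, 99.6004409790039), (92.91168212890625, 77.04167938232422), 21.3065128326416) [0.62  0.111 0.053]
```

```bash
python3 -m creep '[[0,-0.093,0,-0.103,0,0.1,0],[0,-0.093,0,-0.103,0,0.1,0],[0,-0.093,0,-0.101,0,0.1,0],[0,-0.093,0,-0.101,0,0.1,0],[0,-0.093,0,-0.101,0,0.1,0],[0,-0.093,0,-0.101,0,0.1,0],[0,-0.093,0,-0.101,0,0.1,0],[0,-0.093,0,-0.101,0,0.1,0],[0,0,0,0,0,0,0]]'|sed -n '2p;4p'
python3 -c "
from h import *
print(telemetry.get_obs()['torque']);state();tileat([.625,.09],.03,.13)"
```

```text
tool_pos: [0.6134, 0.2193, 0.1196]
ft_force: [-0.4, 1.7, 0.9]
[ 0.27097662 -0.05403884  0.02022147]
t32.70 tcp [0.6134 0.2193 0.1196] q [ 0.45  0.64  0.3   1.31 -0.23  1.9 ] F [-0.4   1.68  0.93] lean 13.94 headY -82.09 w 0.0214 62.0
top 443 slopes [-0.0567  0.3487  0.0562]
  picture centre ((624.5067138671875, 96.25128936767578), (151.6805419921875, 183.3052520751953), 79.5781478881836) [0.629 0.087 0.055]
side 336 slopes [-0.0352  0.344   0.0559]
  picture centre ((631.4820556640625, 83.112060546875), (100.04098510742188, 83.33946990966797), 7.564518451690674) [0.631 0.089 0.055]
```

```bash
python3 -m creep '[[0,0.1,0,-0.025,0,0,0],[0,0.19,0,-0.048,0,0,0],[0,0.19,0,-0.048,0,0,0],[0,0.19,0,-0.048,0,0,0],[0,0.19,0,-0.048,0,0,0],[0,0.19,0,-0.048,0,0,0],[0,0,0,0,0,0,0]]'|sed -n '2p;4p'
python3 -c "
from h import *
state();tileat([.625,.09],.03,.13)"
```

```text
tool_pos: [0.6095, 0.2473, 0.1194]
ft_force: [-0.6, 2.0, 1.8]
t33.67 tcp [0.6095 0.2473 0.1194] q [ 0.49  0.67  0.34  1.34 -0.23  1.94] F [-0.59  1.99  1.84] lean 13.92 headY -82.02 w 0.0213 62.1
top 435 slopes [-0.0468  0.2522  0.0506]
  picture centre ((608.703125, 66.93206787109375), (182.2230224609375, 124.36510467529297), 2.9189071655273438) [0.629 0.088 0.05 ]
side 326 slopes [-0.0256  0.2508  0.0509]
  picture centre ((628.4285278320312, 84.58599853515625), (94.08396911621094, 82.33709716796875), 9.806377410888672) [0.623 0.107 0.055]
```

The tile stays put while the blade slides out, and its tilt has dropped from 19° to 14°. I'll continue withdrawing.

```bash
python3 -m creep '[[0,0.19,0,-0.048,0,0,0],[0,0.19,0,-0.048,0,0,0],[0,0.19,0,-0.048,0,0,0],[0,0.19,0,-0.048,0,0,0],[0,0.19,0,-0.048,0,0,0],[0,0.19,0,-0.048,0,0,0],[0,0.19,0,-0.048,0,0,0],[0,0.19,0,-0.048,0,0,0],[0,0,0,0,0,0,0]]'|sed -n '2p;4p'
python3 -c "
from h import *
state();tileat([.625,.09],.03,.13)"
```

```text
tool_pos: [0.6041, 0.2861, 0.1195]
ft_force: [-0.7, 1.6, 2.4]
t34.90 tcp [0.6041 0.2861 0.1195] q [ 0.55  0.7   0.41  1.38 -0.22  1.99] F [-0.67  1.56  2.4 ] lean 13.92 headY -82.02 w 0.0213 62.1
top 438 slopes [-0.0044  0.1189  0.0439]
  picture centre ((602.251220703125, 73.0205307006836), (163.20928955078125, 107.45508575439453), 7.562963962554932) [0.63  0.094 0.044]
side 335 slopes [-0.0189  0.0941  0.0431]
  picture centre ((626.9482421875, 91.90907287597656), (95.5256118774414, 75.9359130859375), 10.142885208129883) [0.618 0.111 0.045]
```

```bash
python3 -m creep '[[0,0.19,0,-0.048,0,0,0],[0,0.19,0,-0.048,0,0,0],[0,0.19,0,-0.048,0,0,0],[0,0.19,0,-0.048,0,0,0],[0,0.19,0,-0.048,0,0,0],[0,0.19,0,-0.048,0,0,0],[0,0.19,0,-0.048,0,0,0],[0,0.19,0,-0.048,0,0,0],[0,0.19,0,-0.048,0,0,0],[0,0.19,0,-0.048,0,0,0],[0,0.19,0,-0.048,0,0,0],[0,0,0,0,0,0,0]]'|sed -n '2p;4p'
python3 -c "
from h import *
state();tileat([.625,.09],.03,.13)"
```

```text
tool_pos: [0.5967, 0.3393, 0.1197]
ft_force: [-0.2, 0.9, 0.1]
t36.50 tcp [0.5967 0.3393 0.1197] q [ 0.61  0.77  0.53  1.45 -0.21  2.06] F [-0.24  0.93  0.1 ] lean 13.94 headY -82.02 w 0.0213 62.0
top 427 slopes [ 0.0113 -0.0088  0.0383]
  picture centre ((620.6237182617188, 89.20775604248047), (195.86715698242188, 114.36658477783203), 4.692681789398193) [0.628 0.092 0.038]
side 323 slopes [-0.0016  0.0061  0.0379]
  picture centre ((620.8472900390625, 91.34243774414062), (101.42002868652344, 84.08012390136719), 1.8351908922195435) [0.622 0.112 0.038]
```

The tile lies flat with its top at 0.038, centred near (0.627, 0.092), and is free of the blade. I'll lift away and head back to the rest.

```bash
python3 -m creep '[[0,-0.1,0,-0.5,0,0,0],[0,-0.24,0,-0.97,0,0,0],[0,-0.24,0,-0.97,0,0,0],[0,-0.24,0,-0.97,0,0,0],[0,0,0,0,0,0,0]]'|sed -n '2p;4p'
python3 - <<'E'
from h import *
R2=tool_R(-92.8,33);state();delta([.4270,.1830,.16],R2)
E
```

```text
tool_pos: [0.5978, 0.3398, 0.2098]
ft_force: [0.5, -0.3, -1.6]
t37.23 tcp [0.5978 0.3398 0.2098] q [ 0.61  0.78  0.78  1.68 -0.21  2.06] F [ 0.51 -0.27 -1.6 ] lean 13.86 headY -82.11 w 0.0212 61.7
turn(10deg) [ 0.423 -1.908  0.986] shift after turn(25mm) [-4.449 -6.518  5.265] shift before turn [-4.645 -7.626  3.203]
```

```bash
python3 -m creep '[[0,0,0,0,0.106,-0.477,0.247],[0,0,0,0,0.106,-0.477,0.247],[0,0,0,0,0.106,-0.477,0.247],[0,0,0,0,0.106,-0.477,0.247],[0,0,0,0,0,0,0],[0,-0.445,-0.652,0.527,0,0,0],[0,-0.445,-0.652,0.527,0,0,0],[0,-0.445,-0.652,0.527,0,0,0],[0,-0.445,-0.652,0.527,0,0,0],[0,-0.445,-0.652,0.527,0,0,0],[0,-0.445,-0.652,0.527,0,0,0],[0,-0.445,-0.652,0.527,0,0,0],[0,-0.445,-0.652,0.527,0,0,0],[0,-0.445,-0.652,0.527,0,0,0],[0,-0.445,-0.652,0.527,0,0,0],[0,0,0,0,0,0,0],[0,0,0,0,0,0,0]]'|sed -n '2p;4p'
python3 - <<'E'
from h import *
state();R2=tool_R(-92.8,33);delta([.4270,.1830,.06],R2)
for n in('top','side'):
    s=snap(n);P=cloud(s);h=cv2.cvtColor(s['image'],cv2.COLOR_RGB2HSV).astype(int)
    m=(P[...,2]>.11)&(P[...,2]<.16)&(P[...,1]<.098)&(P[...,1]>-.04)&(P[...,0]>.36)&(P[...,0]<.48)&(h[...,1]<60)
    q=P[m];A=np.c_[q[:,:2]-[.42,.045],np.ones(len(q))];c=np.linalg.lstsq(A,q[:,2],rcond=None)[0];k=abs(q[:,2]-A@c)<.006;c=np.linalg.lstsq(A[k],q[k,2],rcond=None)[0]
    print(n,m.sum(),'fit',c,cv2.minAreaRect((q[:,:2]*1000).astype(np.float32)))
E
```

```text
tool_pos: [0.4861, 0.1945, 0.0951]
ft_force: [0.2, -0.2, -0.9]
t39.35 tcp [0.4861 0.1945 0.0951] q [ 0.63  0.54 -0.02  1.27 -0.42  2.27] F [ 0.17 -0.2  -0.94] lean 28.03 headY -92.05 w 0.0209 62.0
turn(10deg) [ 0.424 -0.524  0.047] shift after turn(25mm) [ 0.282 -2.339  1.49 ] shift before turn [ 0.172 -2.441  1.334]
top 0 fit [0. 0. 0.] ((0.0, 0.0), (0.0, 0.0), 0.0)
side 0 fit [0. 0. 0.] ((0.0, 0.0), (0.0, 0.0), 0.0)
```

```bash
python3 -m creep '[[0,-0.47,0,-0.88,0,0,0],[0,-0.47,0,-0.88,0,0,0],[0,-0.47,0,-0.88,0,0,0],[0,0,0,0,0.085,-0.105,0.01],[0,0,0,0,0.085,-0.105,0.01],[0,0,0,0,0.085,-0.105,0.01],[0,0,0,0,0.085,-0.105,0.01],[0,0,0,0,0.085,-0.105,0.01],[0,0,0,0,0,0,0]]'|sed -n '2p;4p'
python3 - <<'E'
from h import *
state();R2=tool_R(-92.8,33);delta([.4270,.1830,.15],R2)
E
```

```text
tool_pos: [0.4809, 0.1937, 0.1676]
ft_force: [-0.0, 0.3, -2.1]
t40.58 tcp [0.4809 0.1937 0.1676] q [ 0.64  0.6   0.23  1.59 -0.43  2.35] F [-0.01  0.27 -2.11] lean 33.22 headY -92.73 w 0.0213 62.0
turn(10deg) [-0.018  0.022  0.006] shift after turn(25mm) [-0.062 -2.132  0.881] shift before turn [-0.056 -2.13   0.888]
```

```bash
python3 -m creep '[[0,-0.02,-0.53,0.22,0,0,0],[0,-0.02,-0.53,0.22,0,0,0],[0,-0.02,-0.53,0.22,0,0,0],[0,-0.02,-0.53,0.22,0,0,0],[0,0,0,0,-0.018,0.022,0.006],[0,0,0,0,0,0,0]]'|sed -n '2p;4p'
python3 - <<'E'
from h import *
state();R2=tool_R(-92.8,33);delta([.4269,.1826,.0314],R2)
for n in('top','side'):
    s=snap(n);P=cloud(s);h=cv2.cvtColor(s['image'],cv2.COLOR_RGB2HSV).astype(int)
    m=(P[...,2]>.10)&(P[...,2]<.145)&(P[...,1]<.098)&(P[...,1]>-.04)&(P[...,0]>.36)&(P[...,0]<.48)&(h[...,1]<60)
    q=P[m];A=np.c_[q[:,:2]-[.42,.045],np.ones(len(q))];c=np.linalg.lstsq(A,q[:,2],rcond=None)[0];k=abs(q[:,2]-A@c)<.006;c=np.linalg.lstsq(A[k],q[k,2],rcond=None)[0]
    print(n,m.sum(),'fit',c,cv2.minAreaRect((q[:,:2]*1000).astype(np.float32)))
E
```

```text
tool_pos: [0.4277, 0.1826, 0.1514]
ft_force: [0.4, 0.4, -1.4]
t41.33 tcp [0.4277 0.1826 0.1514] q [ 0.68  0.51  0.03  1.5  -0.42  2.39] F [ 0.43  0.35 -1.38] lean 32.91 headY -92.87 w 0.0211 62.0
turn(10deg) [ 0.009 -0.009 -0.006] shift after turn(25mm) [ 2.612 -0.031  4.026] shift before turn [ 2.606 -0.04   4.03 ]
top 1017 fit [0.00807241 0.00645608 0.12511935] ((421.66534423828125, 42.49074172973633), (110.92499542236328, 90.63677215576172), 89.88270568847656)
side 592 fit [0.0095292  0.00309556 0.12428938] ((421.91253662109375, 42.53335952758789), (113.56715393066406, 95.88960266113281), 86.59074401855469)
```

```bash
python3 -m creep '[[0,0.28,-0.004,0.433,0,0,0],[0,0.28,-0.004,0.433,0,0,0],[0,0.28,-0.004,0.433,0,0,0],[0,0.28,-0.004,0.433,0,0,0],[0,0.28,-0.004,0.433,0,0,0],[0,0.28,-0.004,0.433,0,0,0],[0,0.28,-0.004,0.433,0,0,0],[0,0.28,-0.004,0.433,0,0,0],[0,0.14,0,0.216,0,0,0],[0,0.08,0,0.12,0,0,0],[0,0,0,0,0,0,0],[0,0,0,0,0,0,0]]'|sed -n '2p;4p'
python3 -m creep '[[0,0.04,0,0.06,0,0,0],[0,0.013,0,0.02,0,0,0],[0,0,0,0,0,0,0],[0,0,0,0,0,0,0]]'|sed -n '2p;4p'
python3 -c "
from h import *
state();print(telemetry.get_obs()['torque'])"
```

```text
tool_pos: [0.4266, 0.1826, 0.0381]
ft_force: [0.4, 0.7, -1.7]
tool_pos: [0.4265, 0.1825, 0.0355]
ft_force: [0.8, -0.3, -1.8]
t43.42 tcp [0.4265 0.1825 0.0355] q [ 0.68  0.61 -0.12  1.25 -0.42  2.39] F [ 0.77 -0.28 -1.84] lean 32.95 headY -92.84 w 0.021 62.0
[ 0.79804977 -0.00158183 -0.0142827 ]
```

Free descent so far; 4 mm remain.

```bash
python3 -m creep '[[0,0.026,0,0.04,0,0,0],[0,0.026,0,0.04,0,0,0],[0,0,0,0,0,0,0],[0,0,0,0,0,0,0]]'|sed -n '2p;4p'
python3 -m creep '[[0,0.02,0,0.032,0,0,0],[0,0,0,0,0,0,0],[0,0,0,0,0,0,0]]'|sed -n '2p;4p'
python3 -m creep '[[0,0.02,0,0.032,0,0,0],[0,0,0,0,0,0,0],[0,0,0,0,0,0,0]]'|sed -n '2p;4p'
```

```text
tool_pos: [0.4265, 0.1825, 0.0331]
ft_force: [-0.4, 0.2, -1.0]
tool_pos: [0.4265, 0.1824, 0.0322]
ft_force: [0.5, -0.1, -0.9]
tool_pos: [0.4266, 0.1825, 0.0315]
ft_force: [-0.5, 2.1, 5.6]
```

```bash
python3 -m creep '[[0.5,0,0,0,0,0,0],[0.7,0,0,0,0,0,0],[1,0,0,0,0,0,0],[1,0,0,0,0,0,0],[1,0,0,0,0,0,0],[1,0,0,0,0,0,0],[1,0,0,0,0,0,0],[1,0,0,-0.3,0,0,0],[1,0,0,-0.7,0,0,0],[1,0,0,-0.9,0,0,0],[1,0,0,-0.9,0,0,0],[1,0,0,-0.9,0,0,0],[1,0,0,-0.9,0,0,0],[1,0,0,-0.9,0,0,0],[1,0,0,-0.9,0,0,0],[1,0,0,0,0,0,0],[1,0,0,0,0,0,0]]'
python3 - <<'E'
from h import *
state();s=snap('top','end.png');cv2.imwrite('pics/endc.png',cv2.resize(s['image'][130:290,150:350,::-1],(750,600),interpolation=2))
P=cloud(s);h=cv2.cvtColor(s['image'],cv2.COLOR_RGB2HSV).astype(int)
m=(P[...,2]<.03)&(P[...,1]<.098)&(P[...,1]>-.04)&(P[...,0]>.36)&(P[...,0]<.48)&(h[...,1]<60);q=P[m];print('blade z',np.median(q[:,2]),cv2.minAreaRect((q[:,:2]*1000).astype(np.float32)))
tileat([.628,.092],.03,.05,.04)
E
```

```text
t: 46.8
tool_pos: [0.4305, 0.2691, 0.165]
orientation: [1.946, 1.852, -0.575]
ft_force: [0.5, -0.5, 0.2]
grip_width: 0.0857
grip_force: 0.0
t46.80 tcp [0.4305 0.2691 0.165 ] q [ 0.79  0.64  0.28  1.66 -0.37  2.49] F [ 0.55 -0.55  0.17] lean 32.97 headY -92.83 w 0.0857 0.0
blade z 0.006149660850256398 ((419.6118469238281, 41.05937957763672), (113.7170181274414, 100.75094604492188), 87.21549987792969)
top 529 slopes [-0.0023  0.0056  0.0384]
  picture centre ((612.8379516601562, 73.394775390625), (128.18455505371094, 111.6911849975586), 9.189030647277832) [0.628 0.092 0.038]
side 419 slopes [-0.0053  0.0058  0.0376]
  picture centre ((628.790771484375, 99.7602767944336), (96.05876159667969, 88.0050048828125), 12.822306632995605) [0.622 0.112 0.037]
```

View pics/endc.png

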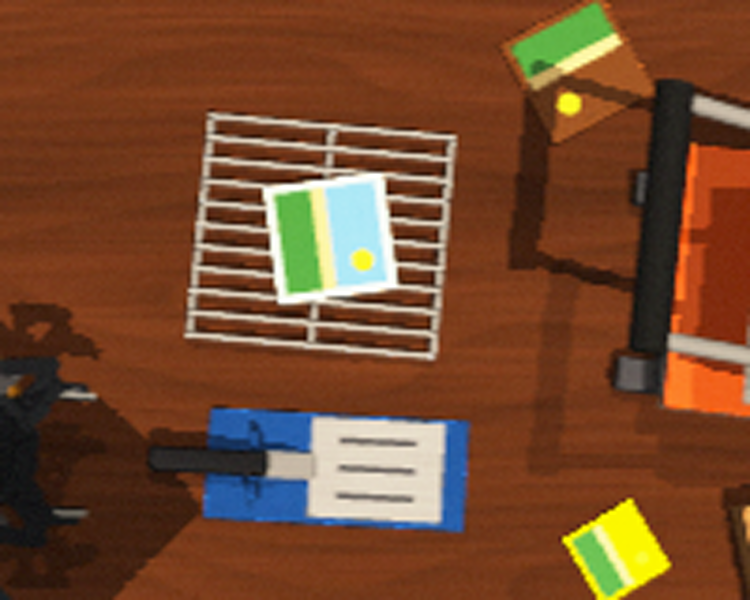

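The tile lies flat near the middle of the rack, at crop (330,237), picture up. The spatula is back flat on its rest and the gripper is clear, so I'm handing in.

```bash
python3 -c "
from h import *
print(job.sign_off())"
```

```text
the job is handed in; nothing more can be done
None
```

The tile is flat and picture up near the middle of the rack, the spatula is back flat on its rest, and the job is handed in at about 47 s; sign-off gave no verdict.

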